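# Close a pot core in the screw press

### The job

Push the press's draw-out bed, with the pot core standing on it, gently all the way in under the screw. Then take a firm hold of the loose sleeve on the crank, keep hold of it for as long as the crank turns, and wind the screw down clockwise until the core is shut and firmly nipped, stopping as you feel it tighten because overtightening cracks the ferrite. Let go and leave it clamped, and leave the loose things around the press alone.

Things in the scene. Friction and masses are not known exactly. Their poses are not given: they have to be found in the camera images.
- press: Bench screw press, fixed: grey base 250 x 170 x 18 mm, two 20 mm columns 132 mm apart at the sides carrying a bridge (underside 132, top 160 mm above the bench, 48 mm deep), a vertical screw through the bridge. Origin: on the bench, on the screw's axis. Its x axis points from the front of the press (the draw-out bed, robot side) to its back; z up.
- bed: Draw-out bed: aluminium plate 96 x 84 x 10 mm sliding along the press's x between guides, top 28 mm above the bench, with a ring 5 mm high where the core stands. Origin: under the ring's centre, 18 mm above the bench. It starts 75 mm drawn out to the front; fully in, its origin is on the screw's axis, against a hard stop. About 3 N of friction; stays where left.
- bed_knob (a point): Middle of the bed's black pull knob: an upright cylinder 22 mm in diameter, 26 mm high (38 to 64 mm above the bench) on a 12 mm stem, 75 mm in front of the bed's origin. This point is 51 mm above the bench.
- spindle: The screw with its steel pressing foot, a disc 60 mm in diameter and 12 mm thick that does not turn. Origin: centre of the foot's underside, on the screw's axis; z up. It goes down 20 mm for one turn of the crank; the crank and its sleeve go down with it. The screw stays where it is left.
- crank (a joint): Angle of the crank on top of the screw, rad, growing as it winds down (clockwise from above). At 0 the arm points along +x of the press (its back) and the foot is 112 mm above the bench. Starts between -1 and 1. Turning it freely takes about 0.4 N m (7 N at the sleeve while it moves); once the core is shut, each further 1.8 N at the sleeve is about 31 N on the core.
- sleeve: Black grip sleeve of the crank: an upright cylinder 24 mm in diameter and 52 mm long, spinning freely on a pin 55 mm from the screw's axis; hold it with 10 N or more on each pad. Origin: the middle of the sleeve, 126 mm above the foot's underside. The crank arm, 8 mm thick, passes 4 mm below the sleeve's lower end; nothing stands above it.
- core: Ferrite pot core: a dark upright cylinder 66 mm in diameter, about 0.6 kg, standing in the bed's ring. Shut, it is 56 to 60 mm high (the spacer in it is unknown); its tight upper half now stands open by 1 to 4.5 mm more, and about 10 N pushes it down. Once shut it gives about 1 mm per 90 N. Firmly nipped: 30 to 100 N; over 130 N cracks it. Origin: centre of its underside; z up.
- spare_half: Loose single ferrite half (cup), 66 mm in diameter, 28 mm high, beside the press; leave it alone. Origin: centre of its underside.
- coil_former: Loose pale spool 50 mm in diameter, 39 mm high, beside the press; leave it alone. Origin: centre of its underside.
- screwdriver: Screwdriver, 180 mm long, lying beside the press; leave it alone. Origin: about its middle, on the bench.
- tape_roll: Yellow roll of tape, 90 mm in diameter, 19 mm high, lying behind the press; leave it alone. Origin: centre of its underside.
- solder_jar: Amber jar, 56 mm in diameter, 70 mm high, standing behind the press; leave it alone. Origin: centre of its underside.
Not all that is in view belongs to the job. Leave any blue or purple look-alike of the core alone.

How it is judged:
On the way, in this order (a step that is already met when the one before it is completed fails the run):
1. the bed, with the core in its ring, is pushed all the way in to its stop (x of bed in the frame of press above -0.002 m and horizontal distance between core and bed below 0.004 m), for 0.2 s.
2. the core is firmly nipped while the sleeve is still firmly in hand (contact force between the fingers and sleeve above 16 N and contact force between spindle and core above 25 N), for 0.1 s.
At the end, for the whole second after the job is handed in: the bed is fully in (within 2 mm of its stop), the core stands upright in the ring within 4 mm of the screw's axis, and the screw's foot presses it with 25 to 130 N, the crank at rest (x of bed in the frame of press above -0.002 m and horizontal distance between core and press below 0.004 m and angle between core's own z axis and vertical below 0.03 rad and contact force between spindle and core between 25 and 130 N and velocity of joint crank between -0.1 and 0.1 rad/s); the robot touches nothing.
It fails at once if the core pressed with more than 130 N (it cracks) (contact force between spindle and core above 130 N).
It fails at once if the crank turned without the sleeve being held ((velocity of joint crank above 0.5 rad/s or velocity of joint crank below -0.5 rad/s) and contact force between the fingers and sleeve below 0.2 N).
It fails at once if the bed rammed in faster than 0.25 m/s (linear speed of bed above 0.25 m/s).
It fails at once if the core knocked over (angle between core's own z axis and vertical above 0.25 rad).
It fails at once if a loose thing around the press disturbed by more than 15 mm (distance of any of spare_half, coil_former, screwdriver, tape_roll, solder_jar from where it was at the start of the episode above 0.015 m).
It also fails if it takes over 67 s, if anything falls off the work surface, if the arm or the gripper's body presses on something with over 40 N, if the wrist force passes 120 N, or if a joint passes its speed limit or range.

### The arm

A 6-joint arm with a two-finger parallel gripper is mounted at the origin on the work surface. World frame = base frame: x ahead of the robot, y to its left, z up, the work surface at z = 0. Lengths are in m, angles in rad, forces in N, time in s.
With the tool pointing down it reaches from about 0.375 to 0.975 m from the base axis. Payload 3.8 kg.
Tool frame: the origin (TCP) lies at the very end of the fingers, on their centre line; the grasp point (between the pads) lies 19 mm behind it; z points along the fingers, y is the line along which they close (so a half turn about z gives the same grasp; the last joint's range is limited). The gripper opens to 85 mm and grips with 20 to 120 N. Pads are 22 mm wide; open, the fingers measure 114 mm over their backs; the gripper's body (76 mm by 85 mm) begins 54 mm behind the grasp point. The pads swing forward as they close: fully open they stand 13 mm farther back than shut.
Start: joints at [-0.037, 0.264, 1.604, -0, 1.274, -0.037], TCP at [0.675, -0, 0.231] pointing down, gripper open.
Joint ranges: [-2.63, 2.63], [-0.94, 2.18], [0.31, 2.57], [-1.31, 4.45], [0, 2.66], [-2.55, 2.55]. Speed limits (rad/s): [2.57, 2.57, 3.14, 3.14, 3.14, 3.14].

### API

Orientations are given as a rotation vector (axis times angle).
In Python, from workcell import bot gives the robot as it stands. The module is installed in compiled form; this text tells all that it offers.
- The arm moves only by the shell command python3 -m jog FILE [OPENING] [FORCE], which reads ROWS from the file FILE. ROWS is a JSON list that holds a single list of rows (three levels of brackets), with 1 to 5 rows, each of 4 numbers: dx, dy, dz in m, then a turn about the tool's z in rad; each row shifts and turns the commanded pose from where the row before left it, along the tool's axes as they then stand; what a row does not reach is not made up. A row lasts 1/8 s, in which the tool goes at most 0.0625 m and 0.188 rad, less where a joint would pass 70% of its speed; a pose out of reach is approached as far as the arm can. OPENING is the opening from 0.0 (shut) to 1.0 (fully open), set as the command begins (- or left out keeps the last). The fingers move at their own pace and stop on an object; FORCE is the grip in N (left out, the last holds). Time passes only in rows, so rows that do not move let the fingers close. It prints the time, the measured TCP pose, the force, the opening and the grip force at its end. Input that does not fit is refused with a message, and nothing moves.
- bot.read_state(): the state, without advancing time (a new reading comes with each control period).
- bot.read_camera(name): name is "scene" or "side" or "wrist"; returns the picture (480x640x3 uint8, red, green, blue); there is no depth.
- bot.camera_info(name): a dict with "intrinsics" (3x3 intrinsics, pixels), "extrinsics" (4x4, takes a point from camera to world coordinates). Camera axes: x right, y down, z forward; pixel columns grow to the right and rows downward; lengths in m; the calibration is good to about 2 mm. A picture is of the moment at which its call begins: read the wrist's pose just before it. camera_info takes no time and is no camera call; for the wrist camera it gives the pose at the moment of the call.
- bot.finish_job(): hands the job in; it is judged then, once.
Trained networks look in the newest picture that a camera, given by its name, has taken for a name from the list of things; names that differ only in an ending like _2 or _b are one class to them, and where a whole thing is asked for, a point or a joint stands for the part that bears it (a point fixed in the world has none). Each returns a list of dicts, best first, with "conf" (0 to 1); they miss things now and then, are a little off and sometimes report something else, mostly with a low value. They report only what shows in the picture. A call takes as long as a camera call. They do not tell look-alikes from the thing itself.
- bot.search_frame(camera, thing): "box" ([left, top, right, bottom] in pixels, round what is visible of it).
- bot.regions_of(camera, thing): "pixels" (480x640 bool, what is visible of it) and "box" ([left, top, right, bottom] in pixels, round what is visible of it).
- bot.spot_point(camera, thing): "pixel" ([row, column] in pixels: a listed point, or the origin of a listed thing).
The state is a dict: "time": time; "q": joint angles; "joint_vel": joint speeds; "joint_torque": joint torques, N m; "tool_pos": TCP position; "tcp_rot": TCP orientation; "wrist_force": force on the tool from outside, world axes, zero at the start; "torque": the same for the moment, N m; "width": opening from 0.0 (shut) to 1.0 (fully open); "grip_force": force on a finger pad.
Only numpy, scipy, OpenCV 4.12 (cv2) and the standard library are available. Lean on these libraries where they do the work, as an engineer would, in place of code of your own. Each camera call takes 0.05 s, during which the arm holds its last target. There are 200 camera calls.

## Working session

There is one attempt and no reset: what is moved stays moved. The work goes in short steps, Python scripts to look and compute and a shell command to move; the robot and the scene stay as the last step left them, time stands still between calls to the robot, and variables do not carry over. Pictures are saved under pics/ and viewed, at most 10 in all, crops included, and the job is handed in when it is done.

```bash
mkdir -p pics; python3 - <<'E'
from workcell import bot
import cv2,numpy as np
s=bot.read_state();print(s)
ims=[]
for c in("scene","side"):
    im=bot.read_camera(c);cv2.imwrite(f"pics/{c}0.png",im[:,:,::-1]);ims.append(im)
    i=bot.camera_info(c);print(c,np.round(i["intrinsics"],1).tolist(),np.round(i["extrinsics"],3).tolist())
    for t in("bed_knob","sleeve","core","press","spindle","bed"):
        print(t,[(np.round(d["pixel"],1).tolist(),round(d["conf"],2)) for d in bot.spot_point(c,t)][:3])
E
```

```text
{'time': 0.0, 'q': array([-3.68628163e-02,  2.64761930e-01,  1.60538111e+00,  6.56603225e-07,
        1.27370672e+00, -3.69114494e-02]), 'joint_vel': array([-0.00055008,  0.00087296,  0.00263764,  0.00137671, -0.00114493,
        0.00044059]), 'joint_torque': array([ 6.10465631e-04, -5.15121067e+01, -3.67308676e+01, -4.07824507e-05,
        1.31324201e-02,  1.46811578e-05]), 'tool_pos': array([6.74262904e-01, 5.06519554e-05, 2.29952282e-01]), 'tcp_rot': array([-2.22021733, -2.22032488,  0.00241086]), 'wrist_force': array([-0.25024721, -0.14333217, -0.30070303]), 'torque': array([ 0.00033012, -0.0022351 ,  0.01571248]), 'grip_force': 0.0, 'width': 0.9988639913751892}
scene [[502.3, 0.0, 328.1], [0.0, 502.3, 239.9], [0.0, 0.0, 1.0]] [[-0.366, 0.652, -0.664, 1.217], [0.931, 0.253, -0.264, 0.298], [-0.005, -0.715, -0.699, 0.811], [0.0, 0.0, 0.0, 1.0]]
bed_knob [([222.3, 325.0], 0.71), ([263.3, 230.2], 0.43)]
sleeve [([216.4, 283.1], 0.76), ([280.7, 295.8], 0.52)]
core [([203.9, 319.0], 0.81), ([245.1, 287.8], 0.68), ([249.6, 304.5], 0.62)]
press [([284.8, 292.1], 0.75)]
spindle [([245.0, 287.6], 0.88)]
bed [([254.3, 308.8], 0.69)]
side [[487.1, 0.0, 313.1], [0.0, 487.1, 240.1], [0.0, 0.0, 1.0]] [[-0.818, -0.298, 0.492, 0.176], [-0.575, 0.417, -0.704, 0.588], [0.004, -0.859, -0.513, 0.578], [0.0, 0.0, 0.0, 1.0]]
bed_knob [([307.2, 389.4], 0.68)]
sleeve [([179.6, 292.1], 0.67)]
core [([334.6, 457.8], 0.94), ([302.0, 353.8], 0.75), ([377.8, 320.0], 0.63)]
press [([297.4, 322.5], 0.8)]
spindle [([249.4, 326.3], 0.6), ([298.6, 320.2], 0.25)]
bed [([304.3, 353.6], 0.85)]
```

View pics/scene0.png

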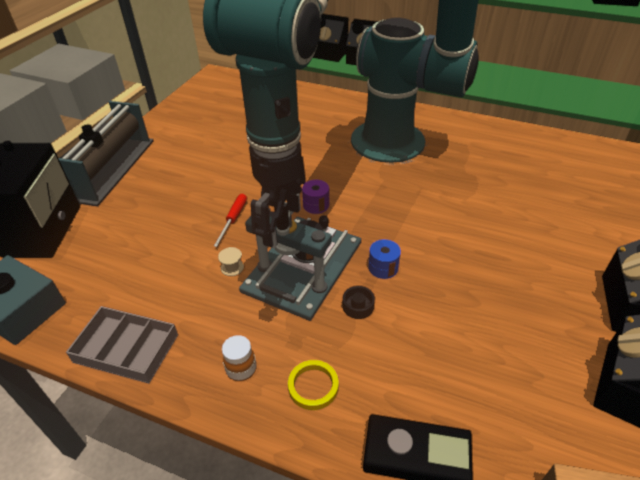

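View pics/side0.png

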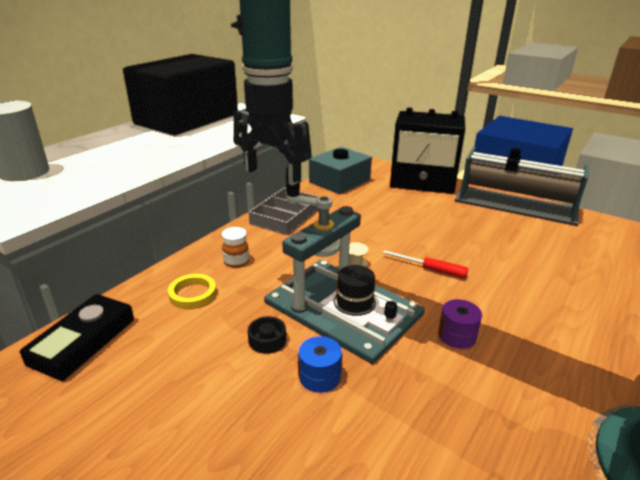

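The side view shows the core (355,290) on the bed, the knob (391,310) and the sleeve (292,182). Look-alikes for the core are the blue one (320,362), the purple one (460,323) and the spare half (266,334). The one to use is the dark core on the bed at (355,290). I'll check it in one close crop.

```bash
python3 - <<'E'
import cv2,numpy as np
a=cv2.imread("pics/side0.png")[170:370,250:450];b=cv2.imread("pics/scene0.png")[175:325,225:375]
f=lambda m:cv2.resize(m,(400,400),interpolation=cv2.INTER_CUBIC)
cv2.imwrite("pics/crop1.png",cv2.resize(np.hstack([f(a),f(b)]),(800,400)))
E
```

```text
(no output)
```

View pics/crop1.png

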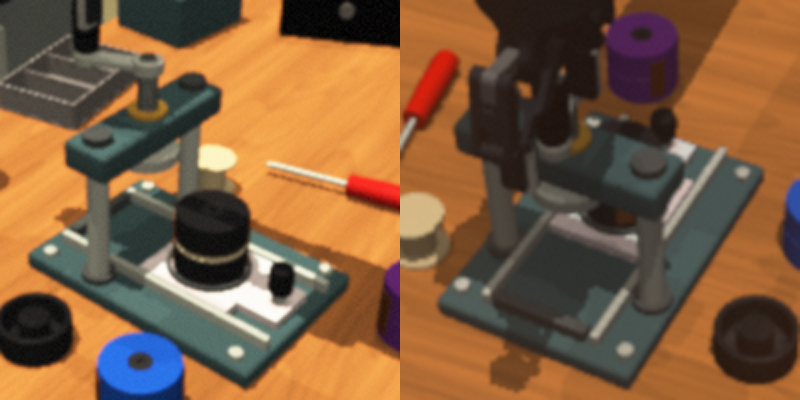

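```bash
cat > h.py <<'E'
from workcell import bot
import numpy as np
from scipy.optimize import least_squares
def proj(c,P,i=None):
    i=i or bot.camera_info(c);E=np.array(i["extrinsics"]);p=np.array(i["intrinsics"])@(E[:3,:3].T@(np.asarray(P)-E[:3,3]));return p[:2]/p[2]
def ray(c,uv,z,i=None):
    i=i or bot.camera_info(c);E=np.array(i["extrinsics"]);d=E[:3,:3]@np.linalg.solve(np.array(i["intrinsics"]),[*uv,1]);return E[:3,3]+d*(z-E[2,3])/d[2]
def tri(obs): # [(cam,uv)]
    return least_squares(lambda P:np.concatenate([proj(c,P)-uv for c,uv in obs]),[.65,0,.1])
E
python3 - <<'E'
from h import *
F=[("side",(265,299),(.125,-.085,.018),1),("side",(373,357),(-.125,-.085,.018),1),("side",(424,310),(-.125,.085,.018),1),
("scene",(241,288.6),(.125,.085,.018),1),("scene",(310.5,317),(.125,-.085,.018),1),("scene",(361,240.6),(-.125,-.085,.018),1),
("side",(389.4,308),(-.15,0,.051),0),("side",(298.5,238.5),(0,-.066,.162),0),("side",(346.5,211),(0,.066,.162),0),("scene",(318,236),(0,-.066,.162),0)]
def P(x,f):
    c,s=np.cos(x[2]),np.sin(x[2]);X=f[2][0]+x[3]*f[3];Y=f[2][1];return [x[0]+c*X-s*Y,x[1]+s*X+c*Y,f[2][2]]
r=lambda x:np.concatenate([proj(f[0],P(x,f))-f[1] for f in F])
s=least_squares(r,[.65,0,0,0],loss="soft_l1");print(np.round(s.x,4));print(np.round(r(s.x).reshape(-1,2),1).tolist())
np.save("press.npy",s.x)
for n in(("side",(389.4,307.2)),("scene",(325,222.3))):print(ray(*n,.051))
t=tri([("side",(292.1,179.6)),("scene",(283.1,216.4))]);print("sleeve",t.x,t.fun)
print(ray("side",(353.8,302),.028))
for c in("side","scene"):
  for t in("sleeve","spindle"):
    print(c,t,[(d["box"],round(d["conf"],2)) for d in bot.search_frame(c,t)])
E
```

```text
[ 0.5597  0.0465  0.9141 -0.0516]
[[-5.6, -0.1], [9.6, -80.6], [-0.3, 21.3], [145.3, -6.3], [4.8, -0.5], [-100.8, -0.6], [0.5, -18.1], [0.8, -7.4], [-23.1, 62.0], [-15.2, 1.7]]
[ 0.44585556 -0.02747691  0.051     ]
[ 0.4449424  -0.01697174  0.051     ]
sleeve [ 0.64452289 -0.01489242  0.23926456] [-1.2825701   1.50434036 -0.96326951 -1.74223593]
[ 0.51740128 -0.03021318  0.028     ]
side sleeve [([286.5, 183.9, 303.1, 195.4], 0.67), ([263.8, 171.7, 429.9, 362.0], 0.4)]
side spindle [([285.7, 171.3, 338.7, 256.0], 0.91)]
scene sleeve [([281.3, 207.5, 289.2, 231.4], 0.59), ([220.1, 250.0, 240.7, 277.7], 0.19)]
scene spindle [([275.5, 202.5, 297.4, 257.9], 0.93), ([278.0, 205.8, 290.7, 233.0], 0.48), ([216.3, 193.5, 248.7, 241.7], 0.48)]
```

```bash
python3 - <<'E'
from h import *
F=[("side",(265,299),(.125,.085,.018),1),("side",(373,357),(-.125,.085,.018),1),("side",(424,310),(-.125,-.085,.018),1),("side",(320,261.5),(.125,-.085,.018),1),
("scene",(241,288.6),(.125,-.085,.018),1),("scene",(310.5,317),(.125,.085,.018),1),("scene",(361,240.6),(-.125,.085,.018),1),
("side",(389.4,308),(-.15,0,.051),0),("side",(298.5,238.5),(0,.066,.162),0),("side",(346.5,211),(0,-.066,.162),0),("scene",(318,236),(0,.066,.162),0)]
def P(x,f):
    c,s=np.cos(x[2]),np.sin(x[2]);X=f[2][0]+x[3]*f[3];Y=f[2][1];return [x[0]+c*X-s*Y,x[1]+s*X+c*Y,f[2][2]]
r=lambda x:np.concatenate([proj(f[0],P(x,f))-f[1] for f in F])
s=least_squares(r,[.65,0,0,0],loss="soft_l1");print(np.round(s.x,4));print(np.round(r(s.x).reshape(-1,2),1).tolist())
x=s.x;np.save("press.npy",x)
for a in((-.15,0,.051),(-.075,0,.028),(0,0,0)):print(a,P(x,(0,0,a,0)))
for th in np.arange(-1,1.01,.1):
    # clockwise: crank angle th -> direction (cos, -sin)
    p=P(x,(0,0,(.055*np.cos(th),-.055*np.sin(th),.238-.02*th/2/np.pi),0))
    print(round(th,1),np.round(p,3),np.round(proj("side",p),1),np.round(proj("scene",p),1))
E
```

```text
[ 0.5918 -0.0354 -0.0846 -0.05  ]
[[-3.0, -3.0], [-0.1, 0.8], [1.1, -3.3], [-0.7, -3.1], [-3.5, -2.0], [-0.1, -1.2], [0.6, -4.5], [0.5, 1.4], [-0.8, 0.9], [-1.4, 0.6], [-0.2, -0.1]]
(-0.15, 0, 0.051) [np.float64(0.44233846749130773), np.float64(-0.02270279488050171), 0.051]
(-0.075, 0, 0.028) [np.float64(0.5170704028439145), np.float64(-0.029038237915822995), 0.028]
(0, 0, 0) [np.float64(0.5918023381965213), np.float64(-0.03537368095114428), 0]
-1.0 [0.625 0.008 0.241] [291.5 187.5] [298.9 210.1]
-0.9 [0.63  0.005 0.241] [290.8 186.3] [296.1 211.3]
-0.8 [0.633 0.001 0.241] [290.5 185.1] [293.1 212.2]
-0.7 [ 0.637 -0.004  0.24 ] [290.4 183.9] [290. 213.]
-0.6 [ 0.64  -0.008  0.24 ] [290.7 182.7] [286.8 213.5]
-0.5 [ 0.642 -0.013  0.24 ] [291.3 181.6] [283.6 213.9]
-0.4 [ 0.644 -0.018  0.239] [292.2 180.5] [280.4 214. ]
-0.3 [ 0.646 -0.024  0.239] [293.4 179.4] [277.3 213.9]
-0.2 [ 0.646 -0.029  0.239] [294.9 178.5] [274.2 213.7]
-0.1 [ 0.647 -0.035  0.238] [296.7 177.5] [271.3 213.2]
-0.0 [ 0.647 -0.04   0.238] [298.6 176.7] [268.5 212.5]
0.1 [ 0.646 -0.045  0.238] [300.8 176. ] [265.9 211.6]
0.2 [ 0.645 -0.051  0.237] [303.2 175.3] [263.5 210.6]
0.3 [ 0.643 -0.056  0.237] [305.8 174.8] [261.3 209.4]
0.4 [ 0.64  -0.061  0.237] [308.5 174.3] [259.3 208. ]
0.5 [ 0.638 -0.066  0.236] [311.4 174. ] [257.7 206.5]
0.6 [ 0.634 -0.07   0.236] [314.3 173.8] [256.3 205. ]
0.7 [ 0.631 -0.074  0.236] [317.3 173.7] [255.2 203.3]
0.8 [ 0.627 -0.078  0.235] [320.4 173.7] [254.4 201.6]
0.9 [ 0.622 -0.081  0.235] [323.5 173.9] [254.  199.8]
1.0 [ 0.618 -0.084  0.235] [326.6 174.1] [253.8 198. ]
```

```bash
echo '[[[0, 0, -0.05, 0], [0, 0, -0.05, 0], [0, -0.05, 0, 0], [0, -0.05, 0, 0], [0, -0.05, 0, 0]]]' > rows.txt && python3 -m jog rows.txt 0 20; echo '[[[0, -0.05, 0, 0], [0, -0.05, 0, 0], [0, -0.04, 0, 0], [0, 0, 0, 0.185], [0, 0, 0, 0.185]]]' > rows.txt && python3 -m jog rows.txt; echo '[[[0, 0, 0, 0.185], [0, 0, 0, 0.185], [0, 0, 0, 0.185], [0, 0, 0, 0.185], [0, 0, 0, 0.185]]]' > rows.txt && python3 -m jog rows.txt; echo '[[[0, 0, 0, 0.185], [0, 0, 0, 0.175], [0, 0, 0, 0]]]' > rows.txt && python3 -m jog rows.txt
python3 - <<'E'
from h import *
import cv2
print(np.round(bot.read_state()["q"],2))
for c in("scene","side"):
    im=bot.read_camera(c);cv2.imwrite(f"pics/{c}1.png",im[:,:,::-1])
    for t in("sleeve","bed_knob"):
        print(c,t,[(np.round(d["pixel"],1)[::-1].tolist(),round(d["conf"],2)) for d in bot.spot_point(c,t)][:3],[(np.round(d["box"],1).tolist(),round(d["conf"],2)) for d in bot.search_frame(c,t)][:3])
print("purple",ray("side",(460,338),0))
E
```

```text
time: 1.52
tool_pos: [0.5236, 0.0, 0.3314]
tcp_rot: [2.221, 2.221, 0.0]
wrist_force: [0.1, 0.4, 0.2]
width: 0.003
grip_force: 0.0
time: 2.15
tool_pos: [0.3845, -0.0, 0.3318]
tcp_rot: [2.597, 1.766, 0.002]
wrist_force: [0.4, -0.0, 0.5]
width: -0.002
grip_force: 0.0
time: 2.78
tool_pos: [0.3849, 0.0, 0.3315]
tcp_rot: [3.113, 0.422, 0.001]
wrist_force: [1.0, -0.2, 0.0]
width: 0.001
grip_force: 0.0
time: 3.15
tool_pos: [0.3849, -0.0, 0.3314]
tcp_rot: [3.139, -0.129, 0.001]
wrist_force: [0.4, -0.1, 0.1]
width: 0.003
grip_force: 0.0
[-0.06 -0.36  2.02 -0.    1.48  1.59]
scene sleeve [([279.9, 214.7], 0.56)] [([276.4, 205.6, 291.2, 231.1], 0.64)]
scene bed_knob [([322.4, 220.3], 0.77)] [([282.8, 211.7, 334.4, 269.8], 0.59)]
side sleeve [([291.2, 180.0], 0.57)] [([285.8, 167.2, 301.1, 197.7], 0.77), ([286.6, 159.1, 333.9, 208.1], 0.59)]
side bed_knob [([390.2, 309.7], 0.8), ([265.8, 340.8], 0.22)] [([322.8, 291.7, 404.6, 332.6], 0.84), ([170.5, 274.3, 215.6, 310.5], 0.47)]
purple [ 0.33262462 -0.08225701  0.        ]
```

```bash
echo '[[[0, 0.018, 0.05, 0], [0, 0, 0.06, 0], [0, 0, 0.06, 0], [0, 0, 0.06, 0], [0, 0, 0.06, 0]]]' > rows.txt && python3 -m jog rows.txt; echo '[[[0.01, 0, 0, 0], [0.01, 0, 0, 0], [0.01, 0, 0, 0], [0, 0, 0, 0]]]' > rows.txt && python3 -m jog rows.txt
python3 - <<'E'
from h import *
import cv2
im=bot.read_camera("side");cv2.imwrite("pics/side2.png",cv2.resize(im[170:370,270:470,::-1],(500,500)))
E
```

```text
time: 4.28
tool_pos: [0.3839, -0.018, 0.04]
tcp_rot: [3.139, -0.132, 0.003]
wrist_force: [0.7, 0.0, -0.4]
width: -0.001
grip_force: 0.0
time: 4.78
tool_pos: [0.4169, -0.0208, 0.0438]
tcp_rot: [3.138, -0.132, 0.009]
wrist_force: [0.6, -0.9, 0.4]
width: -0.003
grip_force: 0.0
```

View pics/side2.png

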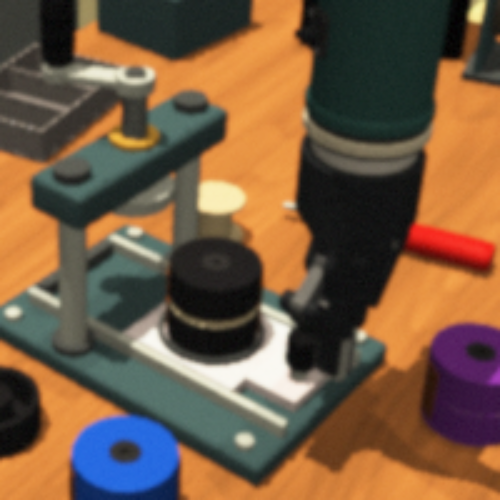

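The fingers stand just in front of the knob (300,350 in the crop), in line with it and clear of the purple look-alike.

```bash
echo '[[[0.012, 0, 0, 0], [0.013, 0, 0, 0], [0.013, 0, 0, 0], [0.013, 0, 0, 0], [0.01, 0, 0, 0]]]' > rows.txt && python3 -m jog rows.txt;  echo '[[[0.006, 0, 0, 0], [0.004, 0, 0, 0], [0, 0, 0, 0]]]' > rows.txt && python3 -m jog rows.txt
```

```text
time: 5.45
tool_pos: [0.4751, -0.0257, 0.0412]
tcp_rot: [3.139, -0.132, -0.0]
wrist_force: [-3.3, -0.2, 2.3]
width: -0.002
grip_force: 1.9
time: 5.82
tool_pos: [0.4851, -0.0265, 0.0414]
tcp_rot: [-3.139, 0.132, -0.003]
wrist_force: [0.2, 0.0, -0.1]
width: -0.003
grip_force: 0.0
```

```bash
echo '[[[0.004, 0, 0, 0], [0.004, 0, 0, 0], [0, 0, 0, 0]]]' > rows.txt && python3 -m jog rows.txt;  echo '[[[0.003, 0, 0, 0], [0.002, 0, 0, 0], [0, 0, 0, 0]]]' > rows.txt && python3 -m jog rows.txt
```

```text
time: 6.2
tool_pos: [0.4929, -0.0271, 0.0414]
tcp_rot: [3.139, -0.132, 0.002]
wrist_force: [0.3, 0.6, -0.4]
width: -0.001
grip_force: 0.2
time: 6.58
tool_pos: [0.4948, -0.0272, 0.0409]
tcp_rot: [-3.138, 0.132, 0.008]
wrist_force: [-8.8, 0.3, 6.3]
width: 0.0
grip_force: 4.1
```

```bash
echo '[[[0, 0, 0, 0], [0, 0, 0, 0], [-0.01, 0, 0, 0], [-0.015, 0, -0.03, 0], [0, 0, -0.06, 0]]]' > rows.txt && python3 -m jog rows.txt;  echo '[[[0, 0, -0.06, 0], [0, 0, -0.06, 0], [0, 0, -0.06, 0], [0, 0, -0.06, 0], [0, 0, 0, 0]]]' > rows.txt && python3 -m jog rows.txt 0.6
python3 - <<'E'
from h import *
import cv2
t=tri([("side",(291.2,181)),("scene",(281,216))]);print(t.x,t.fun)
for c in("scene","side"):
    im=bot.read_camera(c);cv2.imwrite(f"pics/{c}3.png",im[:,:,::-1])
    for t in("sleeve","bed","core"):
        print(c,t,[(np.round(d["pixel"],1)[::-1].tolist(),round(d["conf"],2)) for d in bot.spot_point(c,t)][:3])
    for t in("sleeve",):
        print([(np.round(d["box"],1).tolist(),round(d["conf"],2)) for d in bot.search_frame(c,t)][:3])
print(ray("side",(353.8,302),.028))
im=cv2.imread("pics/side3.png");cv2.imwrite("pics/side3c.png",cv2.resize(im[150:370,220:440],(550,550)))
E
```

```text
time: 7.2
tool_pos: [0.4687, -0.0251, 0.1292]
tcp_rot: [-3.138, 0.132, 0.01]
wrist_force: [1.1, 0.1, 0.3]
width: 0.002
grip_force: 0.0
time: 7.82
tool_pos: [0.4753, -0.0258, 0.3785]
tcp_rot: [3.138, -0.132, 0.022]
wrist_force: [0.2, -0.0, 0.4]
width: 0.6
grip_force: 0.0
[ 0.64595871 -0.01692982  0.23768108] [-0.30852     0.36171227 -0.23113468 -0.41777505]
scene sleeve [([280.8, 215.1], 0.63)]
scene bed [([295.4, 279.7], 0.88)]
scene core [([316.0, 206.7], 0.96), ([382.7, 264.9], 0.82), ([289.9, 272.7], 0.75)]
[([276.6, 206.7, 289.6, 231.9], 0.81), ([265.3, 252.6, 314.5, 299.5], 0.28)]
side sleeve [([291.7, 180.9], 0.72)]
side bed [([320.7, 285.3], 0.83)]
side core [([454.1, 333.9], 0.9), ([320.2, 287.3], 0.71), ([320.8, 374.8], 0.65)]
[([288.7, 168.4, 301.2, 196.0], 0.71)]
[ 0.51740128 -0.03021318  0.028     ]
```

View pics/side3c.png

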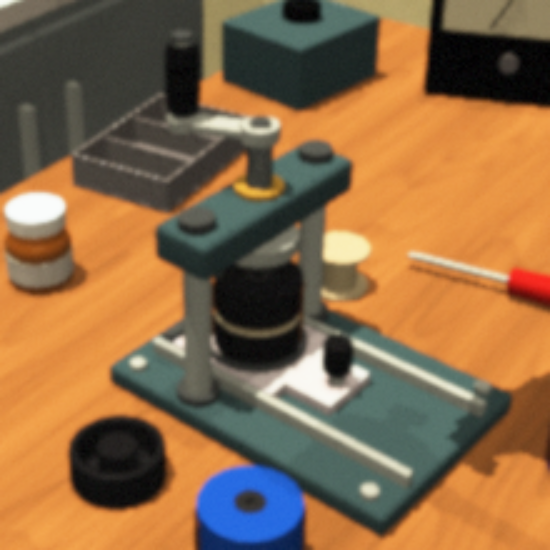

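```bash
echo '[[[0.05, -0.008, 0, 0], [0.05, -0.008, 0, 0], [0.04, -0.008, 0.02, 0], [0.027, 0, 0.02, 0], [0, 0, 0, 0]]]' > rows.txt && python3 -m jog rows.txt
python3 - <<'E'
from h import *
import cv2
i=bot.camera_info("wrist")
im=bot.read_camera("wrist");cv2.imwrite("pics/w1.png",im[:,:,::-1])
s=bot.read_state();print(s["tool_pos"],s["tcp_rot"])
for z in(.25,.266):
  print("box",[ (np.round(ray("wrist",((d["box"][0]+d["box"][2])/2,(d["box"][1]+d["box"][3])/2),z,i),4).tolist(),np.round(d["box"]).tolist(),round(d["conf"],2)) for d in bot.search_frame("wrist","sleeve")])
print([(np.round(ray("wrist",d["pixel"][::-1],.24,i),4),np.round(d["pixel"]),d["conf"]) for d in bot.spot_point("wrist","sleeve")])
print("predicted px top", proj("wrist",(.645,-.016,.265),i),"hub",proj("wrist",(.592,-.0354,.2),i))
E
```

```text
time: 8.95
tool_pos: [0.6405, -0.0155, 0.3272]
tcp_rot: [-3.139, 0.132, 0.01]
wrist_force: [-0.4, -0.1, -0.9]
width: 0.597
grip_force: 0.0
[ 0.64008718 -0.0155019   0.32912827] [-3.13871674  0.13220713  0.00686024]
box [([0.6499, -0.0184, 0.25], [297.0, 204.0, 335.0, 248.0], 0.61), ([0.6615, 0.0446, 0.25], [178.0, 187.0, 236.0, 245.0], 0.35)]
box [([0.655, -0.0188, 0.266], [297.0, 204.0, 335.0, 248.0], 0.61), ([0.6657, 0.0397, 0.266], [178.0, 187.0, 236.0, 245.0], 0.35)]
[(array([ 0.6441, -0.0194,  0.24  ]), array([230., 318.]), 0.76)]
predicted px top [312.34330981 242.89766402] hub [343.9162055  277.10669215]
```

View pics/w1.png

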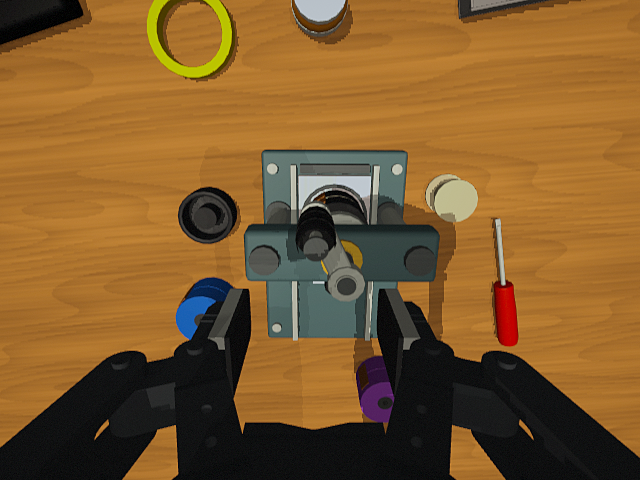

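The wrist view shows the sleeve top at (315,244), within about 3 px of where I predicted it, and the hub at (346,286). I'll descend now.

```bash
echo '[[[0.004, 0.002, 0.03, 0], [0, 0, 0.03, 0], [0, 0, 0.03, 0], [0, 0, 0.022, 0], [0, 0, 0, 0]]]' > rows.txt && python3 -m jog rows.txt 0.6; echo '[[[0, 0, 0, 0], [0, 0, 0, 0], [0, 0, 0, 0], [0, 0, 0, 0]]]' > rows.txt && python3 -m jog rows.txt 0 50
python3 - <<'E'
from h import *
import cv2
im=bot.read_camera("side");cv2.imwrite("pics/side4.png",cv2.resize(im[100:320,220:440,::-1],(550,550)))
s=bot.read_state();print(s["tool_pos"],s["tcp_rot"],s["wrist_force"],s["torque"])
E
```

```text
time: 9.78
tool_pos: [0.6427, -0.0178, 0.2185]
tcp_rot: [-3.139, 0.132, 0.004]
wrist_force: [-0.4, -0.2, -0.1]
width: 0.602
grip_force: 0.0
time: 10.28
tool_pos: [0.6455, -0.0176, 0.222]
tcp_rot: [-3.138, 0.132, -0.006]
wrist_force: [-1.3, 1.1, 5.8]
width: 0.264
grip_force: 48.9
[ 0.64552172 -0.017638    0.2219437 ] [-3.13843429  0.13207115 -0.00556619] [-1.42814132  0.88149069  6.34675884] [ 0.20770537  0.23747432 -0.00478846]
```

View pics/side4.png

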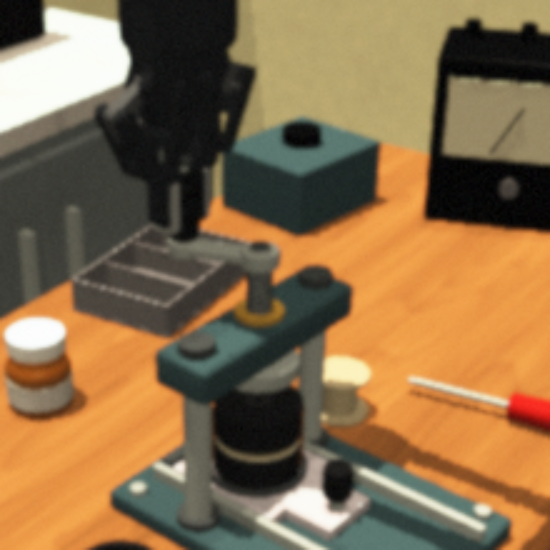

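```bash
cat > st.py <<'E'
from h import *
x=np.load("press.npy");s=bot.read_state();c,n=np.cos(x[2]),np.sin(x[2])
d=s["tool_pos"][:2]-x[:2];X=np.array([c,n]);Y=np.array([n,-c])
a,b=d@X,d@Y;th=np.arctan2(b,a);f=s["wrist_force"][:2];fx,fy=f@X,f@Y
t=np.array([-np.sin(th),np.cos(th)]);r=np.array([np.cos(th),np.sin(th)])
print("th %.3f (+2pi %.3f) R %.4f xy %.4f %.4f z %.4f Ftan %.1f Frad %.1f Fz %.1f grip %.0f t %.2f"%(th,th+2*np.pi,np.hypot(a,b),a,b,s["tool_pos"][2],fx*t[0]+fy*t[1],fx*r[0]+fy*r[1],s["wrist_force"][2],s["grip_force"],s["time"]))
E
python3 st.py; python3 - <<'E'
import numpy as np
T=-.35+.25*np.arange(0,30)
for a,b in zip(T,T[1:]):print("%.2f->%.2f [%.4f,%.4f,0.0008,0]"%(a,b,.055*(np.cos(b)-np.cos(a)),.055*(np.sin(b)-np.sin(a))))
E
```

```text
th -0.403 (+2pi 5.880) R 0.0566 xy 0.0520 -0.0222 z 0.2219 Ftan -1.3 Frad -1.1 Fz 6.3 grip 49 t 10.32
-0.35->-0.10 [0.0031,0.0134,0.0008,0]
-0.10->0.15 [-0.0003,0.0137,0.0008,0]
0.15->0.40 [-0.0037,0.0132,0.0008,0]
0.40->0.65 [-0.0069,0.0119,0.0008,0]
0.65->0.90 [-0.0096,0.0098,0.0008,0]
0.90->1.15 [-0.0117,0.0071,0.0008,0]
1.15->1.40 [-0.0131,0.0040,0.0008,0]
1.40->1.65 [-0.0137,0.0006,0.0008,0]
1.65->1.90 [-0.0134,-0.0028,0.0008,0]
1.90->2.15 [-0.0123,-0.0060,0.0008,0]
2.15->2.40 [-0.0105,-0.0089,0.0008,0]
2.40->2.65 [-0.0079,-0.0112,0.0008,0]
2.65->2.90 [-0.0049,-0.0128,0.0008,0]
2.90->3.15 [-0.0016,-0.0136,0.0008,0]
3.15->3.40 [0.0018,-0.0136,0.0008,0]
3.40->3.65 [0.0051,-0.0127,0.0008,0]
3.65->3.90 [0.0081,-0.0111,0.0008,0]
3.90->4.15 [0.0106,-0.0087,0.0008,0]
4.15->4.40 [0.0124,-0.0058,0.0008,0]
4.40->4.65 [0.0135,-0.0026,0.0008,0]
4.65->4.90 [0.0137,0.0009,0.0008,0]
4.90->5.15 [0.0130,0.0042,0.0008,0]
5.15->5.40 [0.0116,0.0073,0.0008,0]
5.40->5.65 [0.0094,0.0100,0.0008,0]
5.65->5.90 [0.0067,0.0120,0.0008,0]
5.90->6.15 [0.0035,0.0133,0.0008,0]
6.15->6.40 [0.0001,0.0137,0.0008,0]
6.40->6.65 [-0.0033,0.0133,0.0008,0]
6.65->6.90 [-0.0065,0.0121,0.0008,0]
```

```bash
echo '[[[0.001, 0.003, 0, 0], [0.0031, 0.0134, 0.0008, 0], [-0.0003, 0.0137, 0.0008, 0]]]' > rows.txt && python3 -m jog rows.txt - 50|tail -3; python3 st.py
```

```text
wrist_force: [-1.3, 6.7, 6.8]
width: 0.266
grip_force: 49.2
th 0.107 (+2pi 6.390) R 0.0567 xy 0.0564 0.0061 z 0.2203 Ftan -6.3 Frad -2.5 Fz 6.8 grip 49 t 10.70
```

```bash
echo '[[[-0.0037, 0.0132, 0.0008, 0], [-0.0069, 0.0119, 0.0008, 0], [-0.0096, 0.0098, 0.0008, 0], [-0.0117, 0.0071, 0.0008, 0]]]' > rows.txt && python3 -m jog rows.txt |tail -1; python3 st.py
echo '[[[-0.0131, 0.004, 0.0008, 0], [-0.0137, 0.0006, 0.0008, 0], [-0.0134, -0.0028, 0.0008, 0], [-0.0123, -0.006, 0.0008, 0]]]' > rows.txt && python3 -m jog rows.txt |tail -1; python3 st.py
```

```text
grip_force: 48.9
th 1.085 (+2pi 7.368) R 0.0557 xy 0.0260 0.0493 z 0.2172 Ftan -6.6 Frad -3.1 Fz 3.4 grip 49 t 11.20
grip_force: 49.2
th 2.077 (+2pi 8.361) R 0.0541 xy -0.0263 0.0473 z 0.2140 Ftan -7.3 Frad -1.9 Fz 1.6 grip 49 t 11.70
```

```bash
sed -i 's/a,b=d@X,d@Y/a,b=d@X-.0015,d@Y/' st.py; echo '[[[-0.0105, -0.0089, 0.0008, 0], [-0.0079, -0.0112, 0.0008, 0], [-0.0049, -0.0128, 0.0008, 0], [-0.0016, -0.0136, 0.0008, 0]]]' > rows.txt && python3 -m jog rows.txt |tail -1; python3 st.py
echo '[[[0.0018, -0.0136, 0.0008, 0], [0.0051, -0.0127, 0.0008, 0], [0.0081, -0.0111, 0.0008, 0], [0.0106, -0.0087, 0.0008, 0]]]' > rows.txt && python3 -m jog rows.txt |tail -1; python3 st.py
echo '[[[0.0124, -0.0058, 0.0008, 0], [0.0135, -0.0026, 0.0008, 0], [0.0137, 0.0009, 0.0008, 0], [0.013, 0.0042, 0.0008, 0]]]' > rows.txt && python3 -m jog rows.txt |tail -1; python3 st.py
```

```text
grip_force: 49.8
th 3.111 (+2pi 9.394) R 0.0549 xy -0.0549 0.0017 z 0.2108 Ftan -7.5 Frad -0.3 Fz 6.4 grip 50 t 12.20
grip_force: 49.9
th -2.157 (+2pi 4.126) R 0.0552 xy -0.0305 -0.0460 z 0.2074 Ftan -7.2 Frad -1.3 Fz 9.9 grip 50 t 12.70
grip_force: 50.0
th -1.157 (+2pi 5.126) R 0.0553 xy 0.0222 -0.0506 z 0.2043 Ftan -6.8 Frad -2.1 Fz 11.3 grip 50 t 13.20
```

```bash
echo '[[[0.0116, 0.0073, 0.0008, 0], [0.0094, 0.01, 0.0008, 0], [0.0067, 0.012, 0.0008, 0]]]' > rows.txt && python3 -m jog rows.txt |tail -1; python3 st.py
python3 - <<'E'
import numpy as np
T=5.85+.1*np.arange(0,36)
for a,b in zip(T,T[1:]):print("%.2f->%.2f [%.4f,%.4f,0.0003,0]"%(a,b,.055*(np.cos(b)-np.cos(a)),.055*(np.sin(b)-np.sin(a))))
E
```

```text
grip_force: 49.9
th -0.414 (+2pi 5.869) R 0.0552 xy 0.0506 -0.0222 z 0.2019 Ftan -6.4 Frad -2.0 Fz 8.5 grip 50 t 13.57
5.85->5.95 [0.0021,0.0051,0.0003,0]
5.95->6.05 [0.0015,0.0053,0.0003,0]
6.05->6.15 [0.0010,0.0054,0.0003,0]
6.15->6.25 [0.0005,0.0055,0.0003,0]
6.25->6.35 [-0.0001,0.0055,0.0003,0]
6.35->6.45 [-0.0006,0.0055,0.0003,0]
6.45->6.55 [-0.0012,0.0054,0.0003,0]
6.55->6.65 [-0.0017,0.0052,0.0003,0]
6.65->6.75 [-0.0022,0.0050,0.0003,0]
6.75->6.85 [-0.0027,0.0048,0.0003,0]
6.85->6.95 [-0.0032,0.0045,0.0003,0]
6.95->7.05 [-0.0036,0.0041,0.0003,0]
7.05->7.15 [-0.0040,0.0038,0.0003,0]
7.15->7.25 [-0.0044,0.0033,0.0003,0]
7.25->7.35 [-0.0047,0.0029,0.0003,0]
7.35->7.45 [-0.0049,0.0024,0.0003,0]
7.45->7.55 [-0.0052,0.0019,0.0003,0]
7.55->7.65 [-0.0053,0.0014,0.0003,0]
7.65->7.75 [-0.0054,0.0008,0.0003,0]
7.75->7.85 [-0.0055,0.0003,0.0003,0]
7.85->7.95 [-0.0055,-0.0003,0.0003,0]
7.95->8.05 [-0.0054,-0.0008,0.0003,0]
8.05->8.15 [-0.0053,-0.0013,0.0003,0]
8.15->8.25 [-0.0052,-0.0019,0.0003,0]
8.25->8.35 [-0.0050,-0.0024,0.0003,0]
8.35->8.45 [-0.0047,-0.0029,0.0003,0]
8.45->8.55 [-0.0044,-0.0033,0.0003,0]
8.55->8.65 [-0.0040,-0.0037,0.0003,0]
8.65->8.75 [-0.0036,-0.0041,0.0003,0]
8.75->8.85 [-0.0032,-0.0045,0.0003,0]
8.85->8.95 [-0.0028,-0.0048,0.0003,0]
8.95->9.05 [-0.0023,-0.0050,0.0003,0]
9.05->9.15 [-0.0018,-0.0052,0.0003,0]
9.15->9.25 [-0.0012,-0.0054,0.0003,0]
9.25->9.35 [-0.0007,-0.0055,0.0003,0]
```

```bash
echo '[[[0.0021, 0.0051, 0.0003, 0], [0.0015, 0.0053, 0.0003, 0], [0.001, 0.0054, 0.0003, 0], [0.0005, 0.0055, 0.0003, 0], [-0.0001, 0.0055, 0.0003, 0]]]' > rows.txt && python3 -m jog rows.txt |tail -1; python3 st.py
echo '[[[-0.0006, 0.0055, 0.0003, 0], [-0.0012, 0.0054, 0.0003, 0], [-0.0017, 0.0052, 0.0003, 0]]]' > rows.txt && python3 -m jog rows.txt |tail -1; python3 st.py
echo '[[[-0.0022, 0.005, 0.0003, 0], [-0.0027, 0.0048, 0.0003, 0]]]' > rows.txt && python3 -m jog rows.txt |tail -1; python3 st.py
echo '[[[-0.0032, 0.0045, 0.0003, 0], [-0.0036, 0.0041, 0.0003, 0]]]' > rows.txt && python3 -m jog rows.txt |tail -1; python3 st.py
echo '[[[-0.004, 0.0038, 0.0003, 0], [-0.0044, 0.0033, 0.0003, 0]]]' > rows.txt && python3 -m jog rows.txt |tail -1; python3 st.py
```

```text
grip_force: 49.9
th 0.076 (+2pi 6.360) R 0.0552 xy 0.0550 0.0042 z 0.2003 Ftan -6.3 Frad -5.7 Fz 8.6 grip 50 t 14.20
grip_force: 49.9
th 0.366 (+2pi 6.650) R 0.0552 xy 0.0516 0.0198 z 0.1994 Ftan -6.0 Frad -7.2 Fz 7.8 grip 50 t 14.57
grip_force: 49.9
th 0.557 (+2pi 6.841) R 0.0552 xy 0.0468 0.0292 z 0.1988 Ftan -6.5 Frad -8.4 Fz 7.2 grip 50 t 14.82
grip_force: 49.9
th 0.748 (+2pi 7.031) R 0.0552 xy 0.0405 0.0375 z 0.1982 Ftan -6.9 Frad -8.4 Fz 6.5 grip 50 t 15.07
grip_force: 49.8
th 0.935 (+2pi 7.218) R 0.0552 xy 0.0328 0.0444 z 0.1976 Ftan -7.5 Frad -8.7 Fz 5.9 grip 50 t 15.32
```

```bash

echo '[[[-0.005, 0.0022, 0.0003, 0]]]' > rows.txt && python3 -m jog rows.txt |tail -1; python3 st.py
echo '[[[-0.0049, 0.0024, 0.0003, 0]]]' > rows.txt && python3 -m jog rows.txt |tail -1; python3 st.py
echo '[[[-0.0052, 0.0019, 0.0003, 0]]]' > rows.txt && python3 -m jog rows.txt |tail -1; python3 st.py
echo '[[[-0.0053, 0.0014, 0.0003, 0]]]' > rows.txt && python3 -m jog rows.txt |tail -1; python3 st.py
```

```text
grip_force: 49.8
th 1.027 (+2pi 7.310) R 0.0551 xy 0.0285 0.0471 z 0.1974 Ftan -7.4 Frad -5.9 Fz 3.9 grip 50 t 15.45
grip_force: 49.8
th 1.122 (+2pi 7.405) R 0.0551 xy 0.0239 0.0496 z 0.1971 Ftan -6.5 Frad -7.6 Fz 5.4 grip 50 t 15.57
grip_force: 49.7
th 1.219 (+2pi 7.502) R 0.0551 xy 0.0190 0.0517 z 0.1968 Ftan -7.0 Frad -6.6 Fz 4.0 grip 50 t 15.70
grip_force: 49.7
th 1.314 (+2pi 7.597) R 0.0551 xy 0.0140 0.0533 z 0.1965 Ftan -6.9 Frad -7.7 Fz 1.2 grip 50 t 15.82
```

```bash

echo '[[[-0.0054, 0.0008, 0.0003, 0]]]' > rows.txt && python3 -m jog rows.txt |tail -1; python3 st.py
echo '[[[-0.0055, 0.0003, 0.0003, 0]]]' > rows.txt && python3 -m jog rows.txt |tail -1; python3 st.py
echo '[[[-0.0055, -0.0003, 0.0003, 0]]]' > rows.txt && python3 -m jog rows.txt |tail -1; python3 st.py
```

```text
grip_force: 49.6
th 1.410 (+2pi 7.693) R 0.0550 xy 0.0088 0.0543 z 0.1962 Ftan -6.6 Frad -5.9 Fz 2.8 grip 50 t 15.95
grip_force: 49.6
th 1.506 (+2pi 7.789) R 0.0550 xy 0.0035 0.0549 z 0.1959 Ftan -7.9 Frad -6.8 Fz 1.5 grip 50 t 16.07
grip_force: 49.4
th 1.602 (+2pi 7.885) R 0.0550 xy -0.0017 0.0550 z 0.1956 Ftan -7.7 Frad -5.8 Fz 1.6 grip 49 t 16.20
```

```bash

echo '[[[-0.0054, -0.0008, 0.0003, 0]]]' > rows.txt && python3 -m jog rows.txt |tail -1; python3 st.py
echo '[[[-0.0053, -0.0013, 0.0003, 0]]]' > rows.txt && python3 -m jog rows.txt |tail -1; python3 st.py
```

```text
grip_force: 49.3
th 1.698 (+2pi 7.981) R 0.0550 xy -0.0070 0.0545 z 0.1953 Ftan -7.2 Frad -4.6 Fz 1.7 grip 49 t 16.32
grip_force: 49.2
th 1.794 (+2pi 8.077) R 0.0550 xy -0.0122 0.0536 z 0.1950 Ftan -7.4 Frad -4.8 Fz 0.6 grip 49 t 16.45
```

```bash

echo '[[[-0.0052, -0.0019, 0.0003, 0]]]' > rows.txt && python3 -m jog rows.txt |tail -1; python3 st.py
echo '[[[-0.005, -0.0024, 0.0003, 0]]]' > rows.txt && python3 -m jog rows.txt |tail -1; python3 st.py
```

```text
grip_force: 49.2
th 1.891 (+2pi 8.174) R 0.0549 xy -0.0173 0.0521 z 0.1947 Ftan -6.5 Frad -4.1 Fz 0.8 grip 49 t 16.57
grip_force: 49.2
th 1.989 (+2pi 8.272) R 0.0549 xy -0.0223 0.0502 z 0.1944 Ftan -7.5 Frad -3.7 Fz 0.1 grip 49 t 16.70
```

```bash

echo '[[[-0.0047, -0.0029, 0.0003, 0]]]' > rows.txt && python3 -m jog rows.txt |tail -1; python3 st.py
echo '[[[-0.0044, -0.0033, 0.0003, 0]]]' > rows.txt && python3 -m jog rows.txt |tail -1; python3 st.py
```

```text
grip_force: 49.3
th 2.087 (+2pi 8.370) R 0.0549 xy -0.0271 0.0477 z 0.1941 Ftan -6.3 Frad -2.3 Fz 0.2 grip 49 t 16.82
grip_force: 49.3
th 2.185 (+2pi 8.468) R 0.0548 xy -0.0316 0.0448 z 0.1938 Ftan -8.5 Frad -2.3 Fz 1.0 grip 49 t 16.95
```

```bash

echo '[[[-0.004, -0.0037, 0.0003, 0]]]' > rows.txt && python3 -m jog rows.txt |tail -1; python3 st.py
```

```text
grip_force: 49.4
th 2.279 (+2pi 8.563) R 0.0548 xy -0.0357 0.0416 z 0.1935 Ftan -8.5 Frad -1.3 Fz 0.8 grip 49 t 17.07
```

```bash

echo '[[[-0.0036, -0.0041, 0.0003, 0]]]' > rows.txt && python3 -m jog rows.txt |tail -1; python3 st.py
```

```text
grip_force: 49.5
th 2.369 (+2pi 8.652) R 0.0548 xy -0.0393 0.0383 z 0.1933 Ftan -9.7 Frad -0.6 Fz 1.2 grip 49 t 17.20
```

```bash

echo '[[[-0.0026, -0.0036, 0.0002, 0]]]' > rows.txt && python3 -m jog rows.txt |tail -1; python3 st.py
```

```text
grip_force: 49.5
th 2.443 (+2pi 8.726) R 0.0548 xy -0.0419 0.0353 z 0.1930 Ftan -12.1 Frad 1.3 Fz 1.8 grip 50 t 17.32
```

```bash

echo '[[[0, 0, 0, 0], [0, 0, 0, 0]]]' > rows.txt && python3 -m jog rows.txt |tail -1; python3 st.py
```

```text
grip_force: 49.6
th 2.450 (+2pi 8.733) R 0.0548 xy -0.0422 0.0349 z 0.1930 Ftan -8.6 Frad 0.2 Fz 0.5 grip 50 t 17.57
```

```bash

echo '[[[0.0006, 0.0008, 0, 0], [0, 0, 0, 0]]]' > rows.txt && python3 -m jog rows.txt |tail -1; python3 st.py
echo '[[[0, 0, 0, 0], [0, 0, 0, 0], [0, 0, 0, 0], [0, 0, 0, 0]]]' > rows.txt && python3 -m jog rows.txt 0.6; python3 st.py
```

```text
grip_force: 49.6
th 2.449 (+2pi 8.733) R 0.0549 xy -0.0422 0.0350 z 0.1929 Ftan -6.4 Frad -0.3 Fz 3.4 grip 50 t 17.82
time: 18.32
tool_pos: [0.5452, -0.0647, 0.19]
tcp_rot: [-3.139, 0.132, 0.001]
wrist_force: [0.8, -0.3, 0.7]
width: 0.598
grip_force: 0.0
th 2.511 (+2pi 8.794) R 0.0563 xy -0.0455 0.0332 z 0.1900 Ftan -0.7 Frad -0.6 Fz 0.7 grip 0 t 18.32
```

```bash

echo '[[[0, 0, -0.02, 0], [0, 0, -0.04, 0], [0, 0, -0.05, 0], [0, 0, -0.04, 0], [0, 0, 0, 0]]]' > rows.txt && python3 -m jog rows.txt
python3 - <<'E'
from h import *
import cv2
im=bot.read_camera("side");cv2.imwrite("pics/side5.png",cv2.resize(im[130:350,220:440,::-1],(550,550)))
x=np.load("press.npy")
t=8.73;c,n=np.cos(x[2]),np.sin(x[2]);a,b=.0565*np.cos(t)+.0,-.055*np.sin(t)
print(proj("side",(x[0]+c*a-n*b,x[1]+n*a+c*b,.210)),[d["pixel"][::-1] for d in bot.spot_point("side","sleeve")][:1])
E
```

```text
time: 18.95
tool_pos: [0.5479, -0.0653, 0.3472]
tcp_rot: [3.137, -0.132, 0.017]
wrist_force: [-0.8, -0.1, -0.6]
width: 0.602
grip_force: 0.0
[355.70966656 200.60725904] [[353.4, 200.2]]
```

View pics/side5.png

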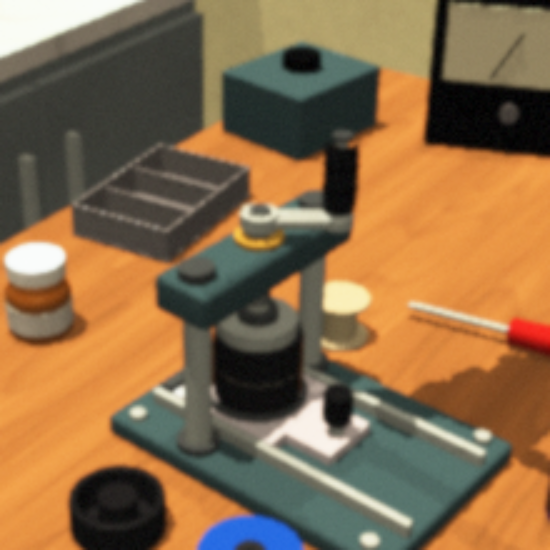

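The foot sits on the shut core at (258,330) in the crop. The bed is in, the crank has stayed where I left it (sleeve at (341,175)), and the gripper is clear.

```bash
python3 -c "
from workcell import bot
print(bot.finish_job())"
```

```text
the job is handed in; nothing more can be done
None
```

The job is handed in, with no verdict returned: the bed is against its stop, the core is shut and nipped at an estimated 60–85 N (from sleeve force and crank angle), the sleeve was held the whole time the crank turned, and the gripper is clear.

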